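# Put the setting-bench aids back on their own boards

## Task

The four things on the wooden boards have all been put back on the wrong boards. Swap them round so that each lies in the middle of the board cut to its shape: the steel block on the long narrow board and in line with it, the rubber tray on the oblong board and in line with it, the wide tin with the knob on the large round board, and the small open tin of screws on the small round board. The empty rubber mat is free for parking things on the way; keep the tins and the tray upright, leave the black lens barrel where it stands, and let go of everything at the end.

Things in the scene. Friction and masses are not known exactly. Their poses are not given: they have to be found in the camera images.
- steel_block: Bare grey steel block, 30 x 95 x 24 mm (x, y, z), about 0.6 kg; loose; stands upright, origin at the centre of its underside, z up; y along its length; take it across its 30 mm width (x).
- rubber_tray: Small dark open rectangular tray holding rubber pieces, 44 x 60 mm (x, y), walls 2 mm thick and 14 mm high, contents to 22 mm, about 0.09 kg; loose; stands upright, origin at the centre of its underside, z up; y along its length; take it across its 44 mm width (x), outside the walls.
- pitch_tin: Round wide black tin with a small pale knob on top, 61 mm across, side wall 16 mm high, 26 mm high over the knob, about 0.16 kg; loose; stands upright, origin at the centre of its underside, z up; take it across the side wall from outside.
- screw_tin: Round small grey open tin with brass screws in it (they stay in), 44 mm across, 17 mm high, about 0.05 kg; loose; stands upright, origin at the centre of its underside, z up; take it across from outside.
- long_board: Long narrow board, 56 x 130 mm (x, y), place of the steel block. Wooden, 12 mm thick, fixed; a dark inlay in its flat top shows the outline of the thing that belongs there. Origin at the centre of its underside on the bench (top face at z = +12 mm); y along its length.
- oblong_board: Oblong board, 78 x 96 mm (x, y), place of the rubber tray. Wooden, 12 mm thick, fixed; a dark inlay in its flat top shows the outline of the thing that belongs there. Origin at the centre of its underside on the bench (top face at z = +12 mm); y along its longer side.
- large_round_board: Large round board, 108 mm across, place of the wide tin with the knob. Wooden, 12 mm thick, fixed; a dark inlay in its flat top shows the outline of the thing that belongs there. Origin at the centre of its underside on the bench (top face at z = +12 mm); its yaw does not matter.
- small_round_board: Small round board, 74 mm across, place of the small open tin of screws. Wooden, 12 mm thick, fixed; a dark inlay in its flat top shows the outline of the thing that belongs there. Origin at the centre of its underside on the bench (top face at z = +12 mm); its yaw does not matter.
- rubber_mat: Plain dark rubber mat, 90 x 90 mm, 4 mm thick, fixed, empty: a free spot to park one thing. Origin at the centre of its underside on the bench (top face at z = +4 mm).
- lens_barrel: Short black lens barrel lying on its side, 42 x 42 x 42 mm, light and loose, on the bench among the boards; origin at the centre of its underside. To be left where it stands.
Not all that is in view belongs to the job. What is shaped like the pitch_tin but red is not meant.

How it is judged:
At the end, for the whole second after the job is handed in: Block on the long, tray on the oblong, wide tin on the large round, small tin on the small round board: each upright (0.1 rad), flat on the board (4 mm), centres within 15 mm; block and tray in line with their boards within 0.2 rad, either way round; all at rest (horizontal distance between steel_block and long_board below 0.015 m and z of steel_block in the frame of long_board between 0.008 and 0.016 m and angle between each of steel_block, screw_tin, pitch_tin, rubber_tray's own z axis and vertical below 0.1 rad and linear speed of each of steel_block, screw_tin, pitch_tin, rubber_tray below 0.02 m/s and horizontal distance between screw_tin and small_round_board below 0.015 m and z of screw_tin in the frame of small_round_board between 0.008 and 0.016 m and horizontal distance between pitch_tin and large_round_board below 0.015 m and z of pitch_tin in the frame of large_round_board between 0.008 and 0.016 m and horizontal distance between rubber_tray and oblong_board below 0.015 m and z of rubber_tray in the frame of oblong_board between 0.008 and 0.016 m and angle between the y axis of steel_block and the y axis of long_board, either way round below 0.2 rad and angle between the y axis of rubber_tray and the y axis of oblong_board, either way round below 0.2 rad); the robot touches nothing.
It fails at once if the lens barrel is pushed more than 15 mm from where it stood (distance of lens_barrel from where it was at the start of the episode above 0.015 m).
It fails at once if the pitch tin is tipped more than about 30 degrees (angle between pitch_tin's own z axis and vertical above 0.52 rad).
It fails at once if the screw tin is tipped more than about 30 degrees (angle between screw_tin's own z axis and vertical above 0.52 rad).
It fails at once if the rubber tray is tipped more than about 30 degrees (angle between rubber_tray's own z axis and vertical above 0.52 rad).
It also fails if it takes over 136 s, if anything falls off the work surface, if the arm or the gripper's body presses on something with over 40 N, if the wrist force passes 120 N, or if a joint passes its speed limit or range.

## Robot

A 6-joint arm with a two-finger parallel gripper is mounted at the origin on a cart in front of the work surface, level with it; the furniture and walls round the work are solid. World frame = base frame: x ahead of the robot, y to its left, z up, the work surface at z = 0. Lengths are in m, angles in rad, forces in N, time in s.
With the tool pointing down it reaches from about 0.275 to 0.875 m from the base axis. Payload 12.5 kg.
Tool frame: the origin (TCP) lies at the very end of the fingers, on their centre line; the grasp point (between the pads) lies 19 mm behind it; z points along the fingers, y is the line along which they close (so a half turn about z gives the same grasp; the last joint's range is limited). The gripper opens to 85 mm and grips with 20 to 120 N. Pads are 22 mm wide; open, the fingers measure 114 mm over their backs; the gripper's body (76 mm by 85 mm) begins 54 mm behind the grasp point. The pads swing forward as they close: fully open they stand 13 mm farther back than shut.
Start: joints at [-1.311, 0.351, 1.652, -0, 1.139, -0.085], TCP at [0.186, -0.518, 0.231] pointing down, gripper open.
Joint ranges: [-2.75, 2.75], [-0.79, 2.1], [0.01, 2.65], [-1.57, 4.71], [0.07, 3.14], [-2.87, 2.87]. Speed limits (rad/s): [2.22, 2.22, 2.79, 3.14, 3.14, 3.14].

## Interface

Orientations are given as a 3x3 rotation matrix whose columns are the frame's x, y, z axes.
In Python, from bench import manip gives the robot as it stands. Calls block until the motion is done:
- manip.move_ptp(position, orientation): joint-space move of the TCP to a pose.
- manip.move_l(position, attitude=None, max_speed=0.15): straight line of the TCP; attitude=None keeps the orientation; max_speed is the mean speed in m/s.
- manip.move_j(angles): joint-space move.
- manip.set_gripper(opening, effort=None): opening from 0.0 (shut) to 1.0 (fully open); effort is the grip in N (None keeps the last); returns when the fingers have stopped.
- manip.dwell(seconds).
- manip.inverse_kinematics(position, orientation): joint angles nearest the present ones, or None.
- manip.grab_frame(name): name is "scene" or "top"; returns (picture, depth): 480x640x3 uint8, red, green, blue; 480x640 float32, m along the optical axis (not along the pixel's ray), 0 where there is no reading.
- manip.get_calibration(name): a dict with "camera_matrix" (3x3 intrinsics, pixels), "R" (3x3) and "t" (3): a world point X has camera coordinates R X + t. Camera axes: x right, y down, z forward; pixel columns grow to the right and rows downward; lengths in m; the calibration is good to about 2 mm. A picture is of the moment at which its call begins. get_calibration takes no time and is no camera call.
A pose or a line that the arm cannot do raises manip.Unreachable and nothing moves.
- manip.sign_off(): hands the job in; it is judged then, once.
Trained networks look in the newest picture that a camera, given by its name, has taken for a name from the list of things; names that differ only in an ending like _2 or _b are one class to them, and where a whole thing is asked for, a point or a joint stands for the part that bears it (a point fixed in the world has none). Each returns a list of dicts, best first, with "confidence" (0 to 1); they miss things now and then, are a little off and sometimes report something else, mostly with a low value. They report only what shows in the picture. A call takes as long as a camera call. They do not tell look-alikes from the thing itself.
- manip.look_for(camera, name): "at" ([x, y, z] in m, in world coordinates, good to about 4 mm: the middle of the surface that is visible of it).
Readings, each from a call of its own:
- manip.current_time(): time.
- manip.current_qpos(): joint angles.
- manip.current_joint_vel(): joint speeds.
- manip.current_joint_torque(): joint torques, N m.
- manip.current_ee_pos(): TCP position.
- manip.current_tcp_rot(): TCP orientation.
- manip.current_force(): force on the tool from outside, world axes, zero at the start.
- manip.current_ft_torque(): the same for the moment, N m.
- manip.current_grip_width(): opening from 0.0 (shut) to 1.0 (fully open).
- manip.current_grip_force(): force on a finger pad.
Only numpy, scipy, OpenCV 4.12 (cv2) and the standard library are available. Lean on these libraries where they do the work, as an engineer would, in place of code of your own. Each camera call takes 0.05 s, during which the arm holds its last target. There are 200 camera calls.

## Working session

There is one attempt and no reset: what is moved stays moved. The work goes in short steps, each a Python script; the robot and the scene stay as the last script left them, time stands still between calls to the robot, and variables do not carry over. Pictures are saved under pics/ and viewed, at most 14 in all, crops included, and the job is handed in when it is done.

```bash
ls; mkdir -p pics
python3 - <<'E'
from bench import manip
import cv2,numpy as np
for c in("scene","top"):
    p,d=manip.grab_frame(c); cv2.imwrite(f"pics/{c}0.png",p[:,:,::-1]); np.savez(f"{c}0.npz",p=p,d=d)
    k=manip.get_calibration(c); print(c,k)
    for n in"steel_block rubber_tray pitch_tin screw_tin long_board oblong_board large_round_board small_round_board rubber_mat lens_barrel".split():
        print(n,[(np.round(r["at"],3).tolist(),round(r["confidence"],2)) for r in manip.look_for(c,n)])
print(manip.current_time())
E
```

```text
pics
scene {'camera_matrix': array([[528.93137362,   0.        , 309.01024264],
       [  0.        , 528.93137362, 245.1958743 ],
       [  0.        ,   0.        ,   1.        ]]), 'R': array([[-0.83177646,  0.55506479, -0.00714138],
       [ 0.48706816,  0.72358985, -0.4890627 ],
       [-0.26629405, -0.41026918, -0.8722194 ]]), 't': array([ 0.50494127, -0.25416955,  1.064593  ])}
steel_block [([0.462, -0.185, 0.032], 0.64), ([0.561, -0.089, 0.035], 0.41)]
rubber_tray [([0.442, -0.015, 0.024], 0.83)]
pitch_tin [([0.659, -0.031, 0.031], 0.87), ([0.401, 0.12, 0.021], 0.75), ([0.766, -0.089, 0.017], 0.74)]
screw_tin [([0.561, 0.132, 0.023], 0.7)]
long_board [([0.655, -0.002, 0.009], 0.85)]
oblong_board [([0.577, 0.142, 0.009], 0.6)]
large_round_board [([0.479, -0.185, 0.01], 0.81)]
small_round_board [([0.468, -0.012, 0.016], 0.9)]
rubber_mat [([0.663, -0.203, 0.003], 0.76)]
lens_barrel [([0.562, -0.086, 0.032], 0.79), ([0.479, -0.188, 0.011], 0.3)]
top {'camera_matrix': array([[490.93983269,   0.        , 319.16162932],
       [  0.        , 490.93983269, 236.90502207],
       [  0.
[... 155 characters left out ...]
246901,  0.00683306, -0.9965702 ]]), 't': array([-0.02245569,  0.57983355,  0.94671847])}
steel_block [([0.459, -0.188, 0.036], 0.59), ([0.654, -0.055, 0.015], 0.45)]
rubber_tray [([0.438, -0.018, 0.026], 0.74)]
pitch_tin [([0.659, -0.042, 0.036], 0.95), ([0.395, 0.112, 0.02], 0.89), ([0.757, -0.093, 0.018], 0.77)]
screw_tin [([0.558, 0.13, 0.02], 0.9)]
long_board [([0.656, -0.056, 0.015], 0.97)]
oblong_board [([0.573, 0.126, 0.007], 0.67), ([0.655, -0.039, 0.035], 0.62)]
large_round_board [([0.45, -0.197, 0.011], 0.87)]
small_round_board [([0.457, -0.021, 0.006], 0.92), ([0.559, 0.13, 0.015], 0.23)]
rubber_mat [([0.659, -0.204, 0.006], 0.91)]
lens_barrel [([0.556, -0.097, 0.035], 0.79)]
1.1
```

View pics/top0.png

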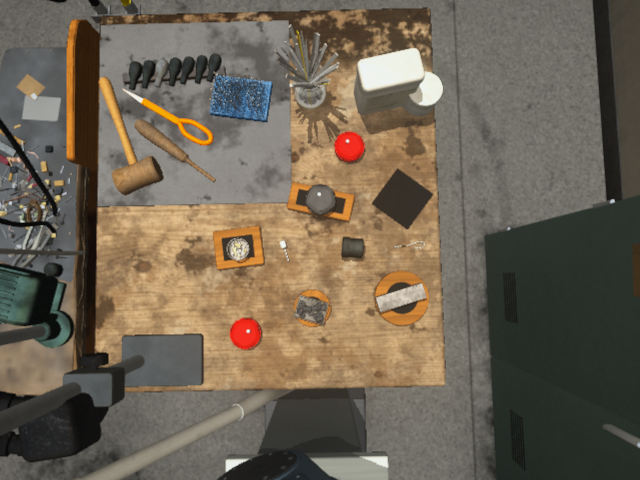

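View pics/scene0.png

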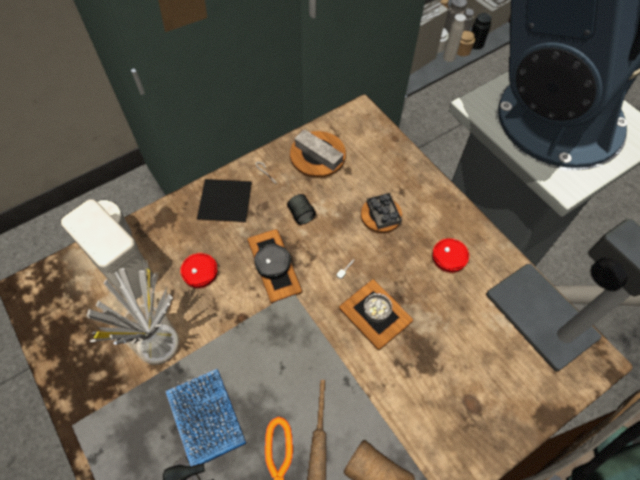

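Candidates for the wide tin (top view): black with a pale knob at (320,198), which is the one; red at (349,147) and (246,333), both decoys. The block is on the large round board (402,298), the tray on the small round board (312,308), the screw tin on the oblong board (238,248), the tin on the long board, and the mat is at (403,198). The barrel at (352,248) stays.

```bash
cat > vis.py <<'E'
import cv2,numpy as np
from bench import manip
BOX=(0.34,0.76,-0.28,0.22)  # x0,x1,y0,y1
S=1500 # px/m
def cloud(c,d):
    k=manip.get_calibration(c);K=k["camera_matrix"]
    v,u=np.mgrid[:480,:640]
    P=np.stack([(u-K[0,2])/K[0,0]*d,(v-K[1,2])/K[1,1]*d,d],-1)
    return (P-k["t"])@k["R"]
def ortho(c,p,z):
    """rectified picture of plane z: row = (x1-x)*S, col=(y1-y)*S"""
    k=manip.get_calibration(c)
    A=k["camera_matrix"]@np.column_stack([k["R"][:,0],k["R"][:,1],k["R"][:,2]*z+k["t"]])
    M=np.array([[0,-1/S,BOX[1]],[-1/S,0,BOX[3]],[0,0,1]])
    return cv2.warpPerspective(p,A@M,(int((BOX[3]-BOX[2])*S),int((BOX[1]-BOX[0])*S)),flags=cv2.INTER_CUBIC|cv2.WARP_INVERSE_MAP)
def px2w(q): q=np.asarray(q,float); return np.stack([BOX[1]-q[...,1]/S,BOX[3]-q[...,0]/S],-1)
E
python3 - <<'E'
from vis import *
obj=dict(block=(.459,-.188),tray=(.438,-.018),ptin=(.659,-.042),stin=(.558,.13),mat=(.659,-.204),barrel=(.556,-.097),bench=(.45,.05))
for c in("top","scene"):
    f=np.load(c+"0.npz");p,d=f["p"],f["d"];X=cloud(c,d)
    for n,(x,y) in obj.items():
        r=np.hypot(X[...,0]-x,X[...,1]-y); m=(r<.075)&(d>0)
        z=X[...,2][m]; h,_=np.histogram(z,np.arange(-.006,.05,.002)); print(c,n,h.tolist())
    cv2.imwrite(f"pics/o_{c}.png",ortho(c,p,.012)[:,:,::-1])
E
```

```text
top block [66, 452, 908, 548, 95, 16, 59, 330, 623, 416, 84, 7, 7, 7, 4, 4, 2, 7, 24, 167, 342, 207, 29, 2, 0, 0, 0]
top tray [96, 676, 1392, 954, 198, 10, 16, 99, 235, 221, 91, 18, 19, 17, 59, 74, 61, 57, 62, 53, 10, 1, 0, 0, 0, 0, 0]
top ptin [56, 458, 974, 665, 158, 42, 73, 208, 437, 312, 81, 8, 10, 7, 12, 31, 82, 166, 245, 145, 25, 5, 3, 0, 0, 0, 0]
top stin [61, 427, 1015, 731, 174, 28, 43, 257, 591, 552, 144, 53, 28, 33, 40, 34, 32, 30, 8, 0, 0, 0, 0, 0, 0, 0, 0]
top mat [77, 524, 1037, 1015, 925, 504, 108, 5, 1, 0, 0, 0, 0, 0, 0, 0, 0, 0, 0, 0, 0, 0, 0, 0, 0, 0, 0]
top barrel [118, 709, 1612, 1075, 231, 18, 9, 33, 48, 27, 4, 0, 2, 3, 7, 9, 17, 16, 30, 43, 53, 82, 81, 58, 17, 4, 0]
top bench [103, 725, 1459, 1066, 245, 23, 11, 40, 143, 142, 87, 69, 65, 44, 47, 44, 37, 33, 33, 30, 3, 0, 0, 0, 0, 0, 0]
scene block [4, 98, 533, 786, 249, 33, 37, 76, 351, 485, 180, 31, 29, 29, 37, 40, 22, 32, 35, 54, 241, 321, 78, 0, 0, 0, 0]
scene tray [4, 180, 1212, 1531, 364, 45, 31, 44, 155, 204, 111, 57, 47, 43, 93, 120, 110, 54, 79, 54, 37, 4, 0, 0, 0, 0, 0]
scene ptin [3, 134, 1038, 1336, 365, 47, 65, 90, 443, 614, 143, 24, 13, 15, 23, 30, 80, 144, 304, 314, 63, 10, 4, 0, 0, 0, 0]
scene stin [6, 227, 1311, 1580, 333, 33, 45, 155, 814, 1010, 261, 54, 57, 82, 73, 57, 42, 59, 21, 3, 0, 0, 0, 0, 0, 0, 0]
scene mat [3, 103, 756, 1215, 1015, 946, 236, 16, 0, 0, 0, 0, 0, 0, 0, 0, 0, 0, 0, 0, 0, 0, 0, 0, 0, 0, 0]
scene barrel [4, 159, 1336, 1805, 452, 43, 15, 31, 60, 74, 25, 10, 18, 17, 11, 20, 19, 20, 25, 37, 42, 74, 108, 80, 29, 1, 0]
scene bench [2, 272, 1548, 1951, 420, 54, 30, 31, 112, 143, 110, 85, 108, 63, 76, 83, 67, 37, 42, 24, 22, 3, 0, 0, 0, 0, 0]
```

View pics/o_top.png

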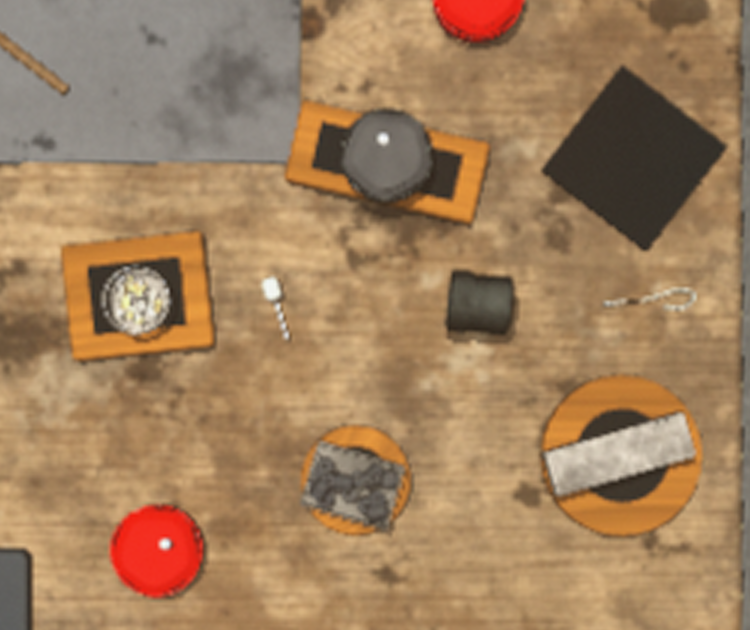

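View pics/o_scene.png

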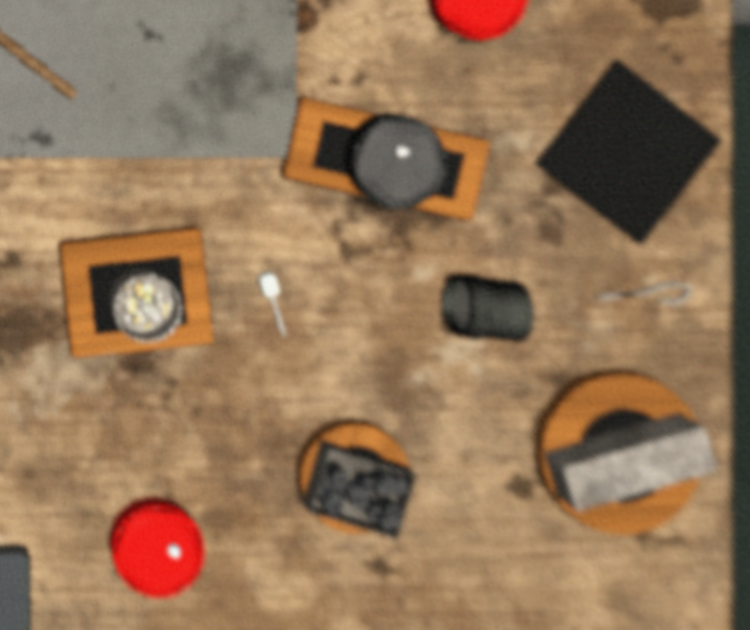

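Both views agree to about 3 mm. Board tops read about 12 mm, the block top about 36 mm, the tin wall about 28 mm and the barrel about 42 mm. Now I'll fit the poses.

```bash
cat > fit.py <<'E'
from vis import *
def rect(pts):
    c,(w,h),a=cv2.minAreaRect(np.float32(pts*1000)); b=cv2.boxPoints((c,(w,h),a))
    e=max([b[1]-b[0],b[2]-b[1]],key=np.linalg.norm)
    return np.r_[np.round(c,1),round(max(w,h),1),round(min(w,h),1),round(np.degrees(np.arctan2(e[1],e[0]))%180,1)]
def items(frames,obj,zmin=.019):
    for n,(x,y) in obj.items():
        for c,(p,d) in frames.items():
            X=cloud(c,d); m=(np.hypot(X[...,0]-x,X[...,1]-y)<.062)&(d>0)&(X[...,2]>zmin)&(X[...,2]<.045)
            print(n,c,*rect(X[m][:,:2]),"circ",np.round(np.array(cv2.minEnclosingCircle(np.float32(X[m][:,:2]*1000))[0]),1),"ztop",np.percentile(X[m][:,2],[50,95]).round(4))
def boards(frames,bd):
    for n,(x,y) in bd.items():
        for c,(p,d) in frames.items():
            z=.004 if n=="mat" else .012
            o=ortho(c,p,z); hsv=cv2.cvtColor(o,cv2.COLOR_RGB2HSV)
            m=(hsv[...,2]<70) if n=="mat" else ((hsv[...,1]>165)&(hsv[...,2]>110)&(hsv[...,0]>5)&(hsv[...,0]<25))
            m=cv2.morphologyEx(m.astype(np.uint8),cv2.MORPH_OPEN,np.ones((5,5)))
            v,u=np.nonzero(m); w=px2w(np.stack([u,v],-1)); w=w[np.hypot(w[:,0]-x,w[:,1]-y)<.085]
            cc,r=cv2.minEnclosingCircle(np.float32(w*1000)); print(n,c,*rect(w),"circ",np.round(cc,1),round(r,1))
BD=dict(long=(.652,-.038),oblong=(.563,.128),large=(.457,-.194),small=(.44,-.017),mat=(.658,-.2))
E
python3 - <<'E'
from fit import *
F={c:(lambda f:(f["p"],f["d"]))(np.load(c+"0.npz")) for c in("top","scene")}
items(F,dict(block=(.459,-.188),tray=(.438,-.018),ptin=(.659,-.042),stin=(.558,.13),barrel=(.556,-.1)))
boards(F,BD)
E
```

```text
block top 459.0 -190.2 95.0 30.2 106.30000305175781 circ [ 458.9 -190.1] ztop [0.0351 0.0378]
block scene 459.1 -188.6 96.6 33.6 105.80000305175781 circ [ 459.1 -188.7] ztop [0.0357 0.0384]
tray top 437.9 -15.8 59.8 44.3 73.4000015258789 circ [437.1 -15.2] ztop [0.0274 0.0332]
tray scene 438.0 -14.6 62.6 45.8 73.5 circ [438.5 -13.8] ztop [0.0264 0.0343]
ptin top 655.1 -38.5 60.1 57.7 179.39999389648438 circ [655.3 -38.3] ztop [0.0304 0.0339]
ptin scene 655.4 -37.2 61.0 60.5 20.399999618530273 circ [655.2 -37.3] ztop [0.0315 0.0344]
stin top 559.5 125.8 44.3 41.8 88.5 circ [560.3 125.9] ztop [0.0241 0.0298]
stin scene 559.9 128.0 45.2 43.0 51.29999923706055 circ [559.8 127.7] ztop [0.024  0.0303]
barrel top 558.6 -99.4 41.6 41.4 86.30000305175781 circ [558.9 -99.4] ztop [0.0367 0.042 ]
barrel scene 559.2 -97.5 42.2 40.9 86.0999984741211 circ [558.3 -97.2] ztop [0.0372 0.0422]
long top 652.1 -38.2 128.4 55.4 76.69999694824219 circ [652.7 -38. ] 68.4
long scene 653.8 -36.7 129.3 54.8 77.0 circ [654.7 -36.7] 68.1
oblong top 562.6 128.6 95.4 76.7 96.30000305175781 circ [562.7 128.3] 59.1
oblong scene 564.8 129.8 94.8 77.6 96.5 circ [565.3 129.3] 58.8
large top 457.0 -196.2 106.2 102.4 15.0 circ [ 456.5 -193.9] 53.5
large scene 457.7 -190.6 106.1 97.4 5.300000190734863 circ [ 457.8 -193.5] 53.7
small top 440.7 -18.4 71.9 68.2 17.700000762939453 circ [440.3 -16.9] 36.3
small scene 460.4 -11.2 70.9 34.1 102.69999694824219 circ [446.3 -14.3] 35.5
mat top 655.5 -203.6 89.2 88.1 142.3000030517578 circ [ 655.3 -204. ] 60.1
mat scene 658.5 -227.0 125.1 118.6 53.599998474121094 circ [ 657.9 -215.6] 71.5
```

```bash
cat > rob.py <<'E'
import numpy as np
from bench import manip
def R(deg):
    c,s=np.cos(np.radians(deg)),np.sin(np.radians(deg))
    return np.array([[-s,c,0],[c,s,0],[0,0,-1.]])
def near(deg):  # closing direction, mod 180, nearest the present tool yaw
    y=manip.current_tcp_rot()[:,1]; a=np.degrees(np.arctan2(y[1],y[0]))
    return deg+180*round((a-deg)/180)
def over(x,y,deg,z=.11): manip.move_ptp([x,y,z],R(near(deg)))
def down(x,y,z):
    manip.move_l([x,y,z+.012],max_speed=.15); manip.move_l([x,y,z],max_speed=.04)
    f=manip.current_force(); print("down",np.round(f,1)); return f
def pick(x,y,deg,z,open_mm,effort):
    over(x,y,deg); manip.set_gripper(open_mm/85); down(x,y,z)
    manip.set_gripper(0,effort); print("width",round(manip.current_grip_width()*85,1),"F",manip.current_grip_force())
    manip.move_l([x,y,.11]); print("held",round(manip.current_grip_width()*85,1),np.round(manip.current_force(),1))
def place(x,y,deg,z,open_mm):
    over(x,y,deg); down(x,y,z); manip.set_gripper(open_mm/85); manip.move_l([x,y,.11]); print("t",manip.current_time())
E
python3 - <<'E'
from vis import *
from rob import *
f=np.load("top0.npz"); cv2.imwrite("pics/c.png",cv2.resize(f["p"][110:240,270:450,::-1],None,fx=3,fy=3,interpolation=3))
for x,y,d in[(.459,-.19,16),(.6555,-.203,16),(.6535,-.0375,-13.15),(.655,-.038,-13),(.457,-.194,-13),(.438,-.0155,-16.6),(.56,.127,6),(.441,-.017,6),(.564,.129,6.4)]:
    print([np.round(manip.inverse_kinematics([x,y,.012],R(near(d)+k)),2) for k in(0,180) if manip.inverse_kinematics([x,y,.012],R(near(d)+k)) is not None])
E
```

```text
[array([-0.49,  0.61,  1.93, -0.  ,  0.61, -0.77]), array([-0.49,  0.61,  1.93, -0.  ,  0.61,  2.38])]
[array([-0.37,  0.85,  1.39, -0.  ,  0.9 , -0.65]), array([-0.37,  0.85,  1.39, -0.  ,  0.9 ,  2.49])]
[array([-0.13,  0.8 ,  1.49, -0.  ,  0.85,  0.1 ])]
[array([-0.13,  0.81,  1.48, -0.  ,  0.85,  0.1 ])]
[array([-0.5 ,  0.61,  1.93, -0.  ,  0.61, -0.27])]
[array([-0.14,  0.54,  2.07, -0.  ,  0.53,  0.15])]
[array([ 0.14,  0.7 ,  1.72, -0.  ,  0.72,  0.04])]
[array([-0.14,  0.55,  2.07, -0.  ,  0.53, -0.25])]
[array([ 0.14,  0.7 ,  1.71, -0.  ,  0.73,  0.03])]
```

View pics/c.png

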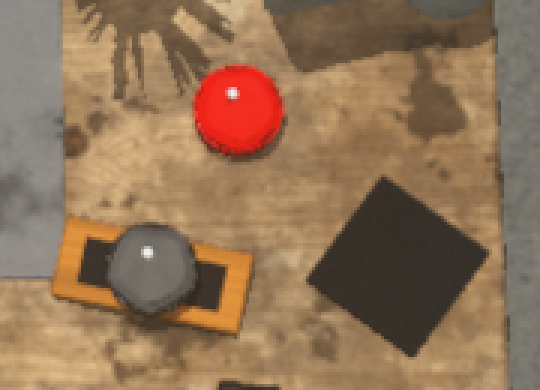

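The crop shows the black tin with its pale knob on the long board (crop 150,265) and the red decoy at (238,110). The choice holds, so I'll start with the block.

Run:
```python
from rob import *
pick(.459,-.1895,16,.017,60,70)
place(.6555,-.203,16,.010,50)
```

```text
down [ 0.2 -1.1  0.1]
width 28.5 F 70.63248038291931
held 28.0 [-0.6  0.5 -5.7]
down [-0.2  0.5 -5.8]
t 8.55
```

Run:
```python
from rob import *
pick(.655,-.0378,-13,.010,80,40)
place(.457,-.194,-13,.0115,78)
```

```text
down [ 0.4  0.1 -0.5]
width 58.1 F 43.57683592141257
held 58.2 [ 0.1 -0.6 -2.3]
down [-0.3 -0.2 -2.2]
t 15.3417
```

Run:
```python
from rob import *
from fit import *
manip.move_ptp([.5,.05,.2],R(near(0)))
F={c:manip.grab_frame(c) for c in("top","scene")}
cv2.imwrite("pics/o1.png",ortho("top",F["top"][0],.012)[:,:,::-1])
items(F,dict(block=(.6555,-.203)),.014); items(F,dict(ptin=(.457,-.194)))
```

```text
block top 655.6 -203.0 95.0 30.6 105.9000015258789 circ [ 655.2 -203.3] ztop [0.0271 0.03  ]
block scene 655.4 -201.3 97.7 31.7 105.80000305175781 circ [ 656.4 -200.9] ztop [0.0282 0.0303]
ptin top 457.6 -194.4 60.8 60.0 27.600000381469727 circ [ 457.3 -194.9] ztop [0.0304 0.0341]
ptin scene 456.6 -192.8 61.9 58.7 56.29999923706055 circ [ 457.4 -192.7] ztop [0.0313 0.0347]
```

View pics/o1.png

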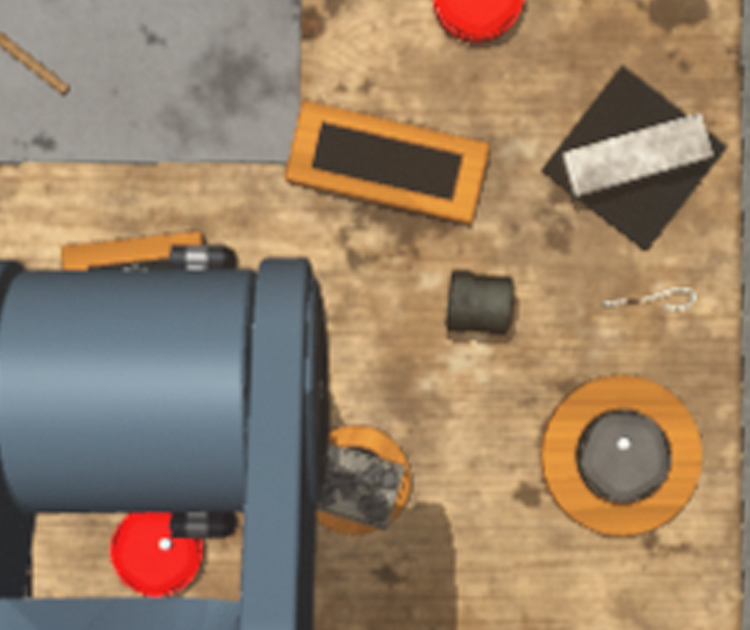

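The wide tin sits flat and centred on the large round board (622,456). The block is on the mat (638,155), and the long board (388,162) is free.

Run:
```python
from rob import *
pick(.6555,-.2025,15.9,.010,60,70)
place(.653,-.0375,-13.15,.019,50)
pick(.438,-.0152,-16.6,.0135,62,30)
place(.6555,-.203,-16.6,.0065,60)
```

```text
down [1.6 0.2 0.6]
width 28.5 F 70.72752356529236
held 28.3 [ 0.1  0.4 -6.2]
down [-0.4 -0.4 -5.4]
t 23.325
down [-0.5  0.4 -0.2]
width 43.9 F 30.862517952919006
held 44.1 [ 0.   1.1 -1.4]
down [ 0.1  0.5 -1.2]
t 30.2083
```

Run:
```python
from rob import *
from fit import *
pick(.5597,.1265,6,.0145,64,25)
place(.4405,-.017,6,.0155,60)
manip.move_ptp([.5,.15,.25],R(near(0)))
F={c:manip.grab_frame(c) for c in("top","scene")}
items(F,dict(tray=(.6555,-.203)),.012); items(F,dict(block=(.653,-.0375),stin=(.4405,-.017)))
boards(F,dict(small=BD["small"]))
```

```text
down [-0.2  0.2 -1. ]
width 40.8 F 25.353243787694737
held 40.3 [ 0.  -0.6 -0.9]
down [ 1.   0.4 -1.2]
t 37.025
tray top 655.8 -203.2 59.9 44.8 72.69999694824219 circ [ 655.6 -203.7] ztop [0.0187 0.0259]
tray scene 655.1 -202.4 64.1 43.8 73.19999694824219 circ [ 654.9 -202.5] ztop [0.019 0.026]
block top 652.7 -38.3 94.9 30.5 76.9000015258789 circ [651.8 -38. ] ztop [0.0352 0.0379]
block scene 652.7 -36.5 97.0 30.3 77.0999984741211 circ [654.2 -37. ] ztop [0.0361 0.0384]
stin top 440.4 -17.6 42.9 42.7 88.80000305175781 circ [440.4 -17.5] ztop [0.0237 0.0299]
stin scene 440.6 -15.8 43.9 43.0 68.4000015258789 circ [440.9 -15.6] ztop [0.0241 0.0298]
small top 440.0 -17.0 71.3 70.7 90.0 circ [440.  -16.9] 36.3
small scene 447.0 -11.8 70.7 58.6 129.8000030517578 circ [442.9 -15.1] 35.9
```

Run:
```python
from rob import *
from fit import *
pick(.6555,-.203,-17,.0055,62,30)
place(.5637,.129,6.4,.0145,60)
manip.move_ptp([.25,-.45,.25],R(near(-90)))
F={c:manip.grab_frame(c) for c in("top","scene")}
cv2.imwrite("pics/o2.png",ortho("top",F["top"][0],.012)[:,:,::-1])
items(F,dict(tray=(.563,.129),block=(.653,-.0375),stin=(.4405,-.017),ptin=(.457,-.194),barrel=(.5585,-.0985)))
print(manip.current_time())
```

```text
down [ 0.3  0.2 -0.9]
width 43.9 F 31.46374762058258
held 43.8 [-0.8  0.  -0.2]
down [-0.3 -0.8 -0.1]
t 45.6667
tray top 563.6 128.5 60.4 44.7 97.0 circ [563.1 128.5] ztop [0.0273 0.0339]
tray scene 563.3 129.7 60.9 45.6 96.19999694824219 circ [563.1 129.4] ztop [0.0267 0.0338]
block top 652.6 -38.3 94.7 30.6 76.9000015258789 circ [652.4 -38.4] ztop [0.0351 0.0379]
block scene 652.7 -36.8 96.6 30.4 77.0999984741211 circ [653.2 -36.8] ztop [0.0361 0.0383]
stin top 440.6 -17.6 42.9 42.6 89.30000305175781 circ [440.5 -17.5] ztop [0.0236 0.0297]
stin scene 441.0 -15.8 44.6 43.7 28.899999618530273 circ [441.2 -16.4] ztop [0.0237 0.0301]
ptin top 457.3 -194.5 60.4 60.1 88.80000305175781 circ [ 457.7 -194.7] ztop [0.0303 0.0339]
ptin scene 456.9 -192.3 61.4 58.6 56.099998474121094 circ [ 457.2 -193.5] ztop [0.0311 0.0346]
barrel top 558.9 -99.2 41.5 41.3 88.0 circ [558.2 -98.7] ztop [0.0368 0.0413]
barrel scene 559.2 -97.5 42.2 40.6 83.80000305175781 circ [558.3 -97.2] ztop [0.0375 0.0421]
48.1583
```

View pics/o2.png

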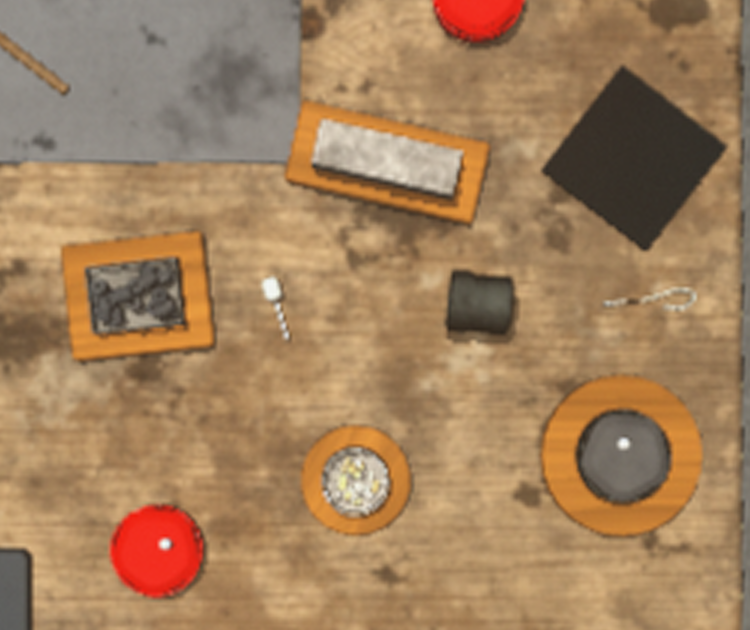

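All four things lie centred on their own boards: block (388,158), tray (136,296), screw tin (356,481) and wide tin (624,456). The barrel at (481,303) has not moved.

```bash
python3 -c "
from bench import manip
print(manip.sign_off())"
```

```text
the job is handed in; nothing more can be done
None
```

The job is handed in: in the last camera check, at about 48 s of the 136 s allowed, all four things lay within about 2 mm of the middle of their own boards, with the block and tray in line, the lens barrel unmoved and the gripper clear; the judge's verdict was not shown.

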